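# Seat a sample tube in the polarimeter

## Robot

A 7-joint arm with a two-finger parallel gripper is mounted at the origin on the work surface. World frame = base frame: x ahead of the robot, y to its left, z up, the work surface at z = 0. Lengths are in m, angles in rad, forces in N, time in s.
With the tool pointing down it reaches from about 0.4 to 0.85 m from the base axis. Payload 4.5 kg.
Tool frame: the origin (TCP) lies midway between the tips of the shut fingers; the grasp point (between the pads) lies 19 mm behind it; z points along the fingers, y is the line along which they close (so a half turn about z gives the same grasp; the last joint's range is limited). The gripper opens to 88 mm and grips with 3 to 60 N. Pads are 18 mm wide; open, the fingers measure 123 mm over their backs; the gripper's body (75 mm by 187 mm) begins 45 mm behind the grasp point.
Start: joints at [1.318, 0.689, -0.195, 1.565, 0.157, 0.902, -0.215], TCP at [0.177, -0.599, 0.239] pointing down, gripper open.
Joint ranges: [-3.01, 3.01], [-0.46, 2.08], [-1.47, 1.51], [0.13, 2.56], [-1, 4.14], [0.04, 2.09], [-2.66, 2.66]. Speed limits (rad/s): [2.57, 2.57, 3.14, 3.14, 3.14, 3.14, 3.14].

## Interface

Orientations are given as a unit quaternion [x, y, z, w].
In Python, from plant import r gives the robot as it stands. The module is installed in compiled form; this text tells all that it offers.
- The arm moves only by the tool step_arm, never from a script. Its argument "series" is a list of rows, each a list of 7 numbers: the shift along the world's x, y, z in mm, then the turn, a rotation vector about the world's x, y, z in rad, then the closure, from 0 (fully open) to 1 (shut). A call has 1 to 20 rows; each row shifts and turns the commanded pose from where the row before left it; what a row does not reach is not made up. A row lasts 1/10 s, in which the tool goes at most 50 mm and 8.59 degrees, less where a joint would pass 70% of its speed; a pose out of reach is approached as far as the arm can. A call is refused whole if a number of a shift passes 50 or a number of a turn 0.15, either way. A call with a gripper value outside its range is refused whole. The fingers move at their own pace and stop on an object; "force" is the grip in N (left out, the last holds). Time passes only in rows, so rows that do not move let the fingers close. It gives the time, the measured TCP pose, the force, the opening and the grip force at its end, in the units of the state.
- r.get_state(): the state, without advancing time (a new reading comes with each control period).
- r.snapshot(name): name is "side" or "top"; returns (picture, depth): 420x560x3 uint8, blue, green, red; 420x560 float32, m along the optical axis (not along the pixel's ray), 0 where there is no reading.
- r.get_calibration(name): a dict with "intrinsics" (3x3 intrinsics, pixels), "pose" (4x4, takes a point from camera to world coordinates). Camera axes: x right, y up, looking along -z (the intrinsics and any distortion apply to the point x, -y, -z); pixel columns grow to the right and rows downward; lengths in m; the calibration is good to about 2 mm. A picture is of the moment at which its call begins. get_calibration takes no time and is no camera call.
- r.finish_job(): hands the job in; it is judged then, once.
The state is a dict: "clock": time; "q": joint angles; "qd": joint speeds; "joint_torque": joint torques, N m; "tool_pos": TCP position; "eef_rot": TCP orientation; "contact_force": force on the tool from outside, world axes, zero at the start; "moment": the same for the moment, N m; "opening": opening from 0.0 (shut) to 1.0 (fully open); "finger_force": force on a finger pad.
Only numpy, scipy, OpenCV 4.12 (cv2) and the standard library are available. Lean on these libraries where they do the work, as an engineer would, in place of code of your own. Each camera call takes 0.05 s, during which the arm holds its last target. There are 200 camera calls.

## Task

Take the shorter of the two sample tubes from the rack and lay it in the V-blocks of the polarimeter's sample chamber. Slide it gently along them, in between the two leaf springs, until it is fully home against the end stop and lies on both flanks; let go, then slide the chamber cover fully shut. The tube has glass windows at both ends, so feel for the stop instead of driving into it, and leave the longer tube, the vials and the quartz plate where they are.

Things in the scene. Friction and masses are not known exactly. Their poses are not given: they have to be found in the camera images.
- tube: The shorter sample tube: plain steel cylinder 170 mm long, 26 mm in diameter, brass end caps flush with it, a glass window in each end; 0.2 to 0.4 kg. Origin at its middle, on its axis; x runs along its axis. Both ends alike, either may face the stop. Starts lying in the rack, free to be gripped across its middle from above. Pressing it on the stop with over 12 N strains its windows, 18 N is damage.
- long_tube: The longer sample tube, 220 mm long, 26 mm in diameter, otherwise the same look; lies in the rack parallel to the shorter one, axes 84 mm apart. Origin at its middle, x along its axis. Not needed: leave it.
- rack: White rack, 110 mm (x) by 140 mm (y), fixed. Origin at the centre of its underside. Two notched boards 10 mm thick at x = -45 and +45 mm carry the tubes, which lie along x at y = +42 and -42 mm (either tube in either place), their axes 40 mm above the bench. Between the boards there is only the 6 mm base plate under the tubes.
- polarimeter: Bench polarimeter, a cream box, fixed. Origin on the bench under the middle of its sample chamber; x across it (the front with the display looks to -x), y along its optical axis, z up. It reaches from x = -130 to +130 mm, y = -226 to +385 mm, 150 mm high. Sample chamber: open at the top, x = -70 to +70 mm, y = -126 to +125 mm, floor 80 mm above the bench.
- seat (a point): Point 122 mm above the polarimeter's origin, axes as the polarimeter's: a tube lying on both flanks of the V-blocks has its axis along y through it. Two aluminium V-blocks with 45 degree flanks stand in the chamber at y = -72 to -46 and +40 to +85 mm; between them is room for fingers down to the floor. A tube laid with its middle at y = +22 mm lies on both, clear of stop and open cover.
- stop_guide (a point): Point on the tube axis, at polarimeter y = -116 mm. The end stop, a rigid forked steel plate, has its face (looking to +y) here or up to 28 mm nearer +y, wherever it was last clamped: not reported, feel for it. So a tube that is home has its middle 85 to 113 mm from this point. It stays put under 30 N.
- springs (a point): Point on the tube axis, at polarimeter y = -84 mm, between the free tips of two steel leaf springs, one each side, which lead in from y = -66 mm. They yield as the tube's end slides in between them and then hold it: from there on sliding takes about 4 to 8 N. That is not yet the stop: go on until it is solid.
- cover (a joint): Sliding cover of the chamber, a grey plate 180 mm (x) by 262 mm (y), top face 158 mm above the bench, on rails on the polarimeter. Value in m: 0 fully open (over the +y end), 0.255 fully shut, against an end stop; it moves along the polarimeter's -y as the value grows, with about 2 N of friction. Starts at 0 to 0.015.
- cover_handle (a point): Middle of the cover's handle, a black bar across the cover: 70 mm (polarimeter's x) by 12 mm (y) by 26 mm high, from 158 to 184 mm above the bench. It moves with the cover: polarimeter y = +175 mm minus the cover's value, x = 0.
- vial_a: Amber vial with red cap, 23 mm in diameter, 40 mm high, upright on the bench just beyond the rack's +x end. Origin at its foot. Leave it.
- vial_b: The same kind of vial, at the rack's -x end. Leave it.
- quartz_plate: Brass-mounted quartz check plate, a disc 28 mm in diameter and 24 mm high, lying on top of the polarimeter at its -y end. Origin at its foot. Leave it.
Mind the look-alikes: they are no part of the job. What is shaped like the tube but brown or turquoise is not meant.

How it is judged:
By the outcome, as a careful person would: the job done as asked, in the order asked, and still so for the second after the job is handed in, with the robot touching nothing.
It also fails if it takes over 72 s, if anything falls off the work surface, if the arm or the gripper's body presses on something with over 40 N, if the wrist force passes 120 N, or if a joint passes its speed limit or range.

## Working session

There is one attempt and no reset: what is moved stays moved. The work goes in short steps, Python scripts to look and compute and a tool call to move; the robot and the scene stay as the last step left them, time stands still between calls to the robot, and variables do not carry over. Pictures are saved under pics/ and viewed, at most 10 in all, crops included, and the job is handed in when it is done.

Besides the shell and the picture viewer there is one more tool, called by a JSON object that holds its "op" and its "data", one argument or row to a line. step_arm: Moves the arm, as the interface text tells. Its arguments: {"type":"object","properties":{"series":{"type":"array"},"force":{"type":"number"}},"required":["series"]}

```bash
mkdir -p pics; cat > h.py <<'E'
import numpy as np, cv2
from plant import r
def snap(n,tag):
    p,d=r.snapshot(n); cv2.imwrite(f'pics/{tag}.png',p); np.save(f'pics/{tag}.npy',d); return p,d
def world(n,d,u,v,w=2,z=None):
    c=r.get_calibration(n); K=np.array(c['intrinsics']); T=np.array(c['pose'])
    if z is None:
        a=d[int(v)-w:int(v)+w+1,int(u)-w:int(u)+w+1]; dd=np.median(a[a>0])
        p=np.linalg.inv(K)@[u,v,1]*dd
        return T[:3,:3]@[p[0],-p[1],-p[2]]+T[:3,3]
    p=np.linalg.inv(K)@[u,v,1]; ray=T[:3,:3]@[p[0],-p[1],-p[2]]
    return T[:3,3]+ray*(z-T[2,3])/ray[2]
E
python3 - <<'E'
from h import *
for n in('top','side'):
    snap(n,n+'0'); c=r.get_calibration(n); print(n,{k:np.round(v,3).tolist() if not isinstance(v,str) else v for k,v in c.items()})
s=r.get_state(); print({k:np.round(v,3).tolist() for k,v in s.items()})
E
```

```text
top {'intrinsics': [[392.283, 0.0, 278.991], [0.0, 392.283, 214.813], [0.0, 0.0, 1.0]], 'pose': [[-0.02, 0.985, -0.172, 0.314], [-1.0, -0.023, -0.014, -0.021], [-0.018, 0.171, 0.985, 1.045], [0.0, 0.0, 0.0, 1.0]]}
side {'intrinsics': [[381.411, 0.0, 282.433], [0.0, 381.411, 213.047], [0.0, 0.0, 1.0]], 'pose': [[-0.997, 0.061, -0.047, 0.42], [-0.076, -0.695, 0.715, 0.794], [0.011, 0.716, 0.698, 0.936], [0.0, 0.0, 0.0, 1.0]]}
{'clock': 0.1, 'q': [1.318, 0.69, -0.195, 1.566, 0.157, 0.903, -0.215], 'qd': [0.001, -0.002, -0.001, -0.004, -0.001, -0.002, -0.0], 'joint_torque': [-0.002, -52.851, -1.271, -15.384, -0.052, 0.002, 0.0], 'tool_pos': [0.177, -0.599, 0.238], 'eef_rot': [0.99, 0.143, -0.0, -0.001], 'contact_force': [-0.325, 0.004, -0.171], 'moment': [0.029, 0.035, -0.033], 'finger_force': 0.0, 'opening': 1.0}
```

View pics/top0.png

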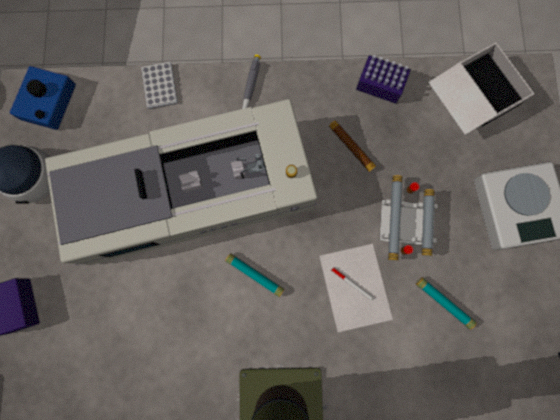

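View pics/side0.png

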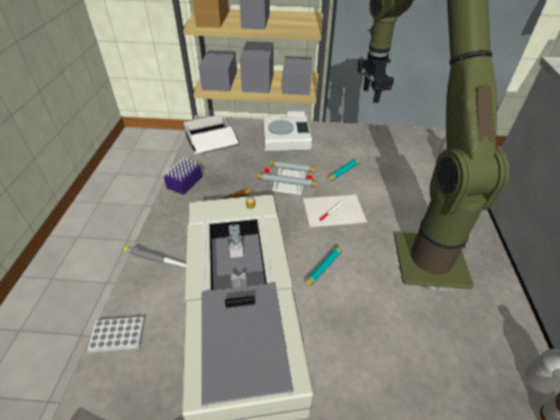

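The top view shows two steel tubes in the rack, at (395,217), which is longer, and (428,221), which is shorter. The look-alikes are brown at (352,147), turquoise at (254,274) and (446,303), and a screwdriver at (252,82). The polarimeter chamber is around (215,175) and the handle at (141,184). The side view agrees. My choice is the tube at (428,221), and I'll check it in a close crop.

```bash
python3 - <<'E'
import cv2,numpy as np
p=cv2.imread('pics/top0.png')
a=cv2.resize(p[165:270,370:450],None,fx=5,fy=5,interpolation=cv2.INTER_CUBIC)
b=cv2.resize(p[165:270,370:450],None,fx=1,fy=1)
cv2.imwrite('pics/crop_rack.png',a)
c=cv2.resize(p[95:265,45:320],None,fx=2.9,fy=2.9,interpolation=cv2.INTER_CUBIC); cv2.imwrite('pics/crop_pol.png',c)
E
```

```text
(no output)
```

View pics/crop_rack.png

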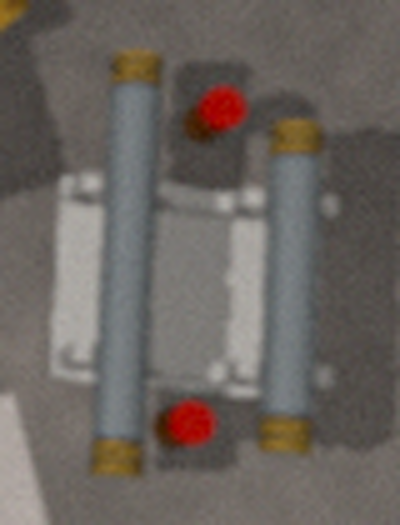

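View pics/crop_pol.png

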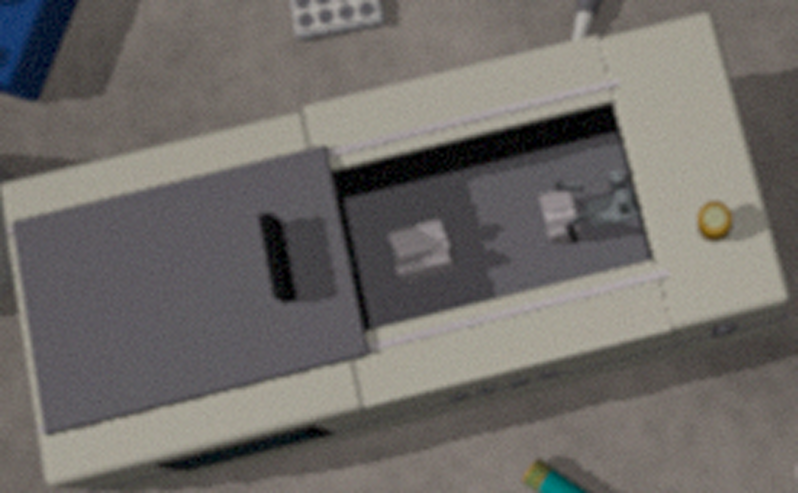

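Rack crop: the right-hand tube runs from (429,189) to (427,255) in full-image pixels and is clearly the shorter. The left one runs from (397,175) to (393,260). Polarimeter crop: box corners at full-image (290,99), (316,198), (62,262) and (46,158), and the stop and springs near (252,166).

```bash
cat > m.py <<'E'
from h import *
def cloud(n,tag):
    d=np.load(f'pics/{tag}.npy'); c=r.get_calibration(n); K=np.array(c['intrinsics']); T=np.array(c['pose'])
    v,u=np.mgrid[:420,:560]; p=np.stack([(u-K[0,2])/K[0,0]*d,-(v-K[1,2])/K[1,1]*d,-d],-1)
    return p@T[:3,:3].T+T[:3,3],d>0
E
python3 - <<'E'
from m import *
d=np.load('pics/top0.npy')
for n,u,v,z in [('tA',429.4,189,.053),('tB',427,255.4,.053),('lA',397.2,175,.053),('lB',393.2,260,.053),
 ('c-+',289.8,99.5,.15),('c--',315.7,198.4,.15),('c+-',62.2,262.2,.15),('c++',46,157.8,.15),('hand',140.9,183.6,.184)]:
    print(n,world('top',d,u,v,z=z).round(4))
for n in('top','side'):
    P,ok=cloud(n,n+'0'); z=P[...,2]
    m=ok&(abs(z-.152)<.014)&(P[...,0]<.85)&(P[...,0]>.25)&(P[...,1]>-.25)
    k,lab,st,_=cv2.connectedComponentsWithStats(m.astype(np.uint8)); i=1+np.argmax(st[1:,4])
    q=P[lab==i][:,:2].astype(np.float32)
    R=cv2.minAreaRect(q*1000); print(n,len(q),R, np.median(z[lab==i]))
    # tube: points z>.045 near rack
    print(cv2.boxPoints(R).round(1).tolist())
    m=ok&(z>.044)&(z<.065)&(P[...,0]<.65)&(P[...,0]>.3)&(P[...,1]<-.3)&(P[...,1]>-.5)
    k,lab,st,_=cv2.connectedComponentsWithStats(m.astype(np.uint8))
    for i in range(1,k):
        if st[i,4]>60:
            q=P[lab==i]; print('tube',st[i],q.mean(0).round(4),cv2.minAreaRect((q[:,:2]*1000).astype(np.float32)),np.percentile(q[:,2],98).round(3))
E
```

```text
tA [ 0.5453 -0.3956  0.053 ]
tB [ 0.375  -0.3752  0.053 ]
lA [ 0.5846 -0.3157  0.053 ]
lB [ 0.3653 -0.2902  0.053 ]
c-+ [ 0.7545 -0.04    0.15  ]
c-- [ 0.5065 -0.0943  0.15  ]
c+- [0.3709 0.4907 0.15  ]
c++ [0.6215 0.549  0.15  ]
hand [0.543 0.304 0.184]
top 21558 ((565.9732666015625, 228.59329223632812), (261.9737548828125, 610.3883666992188), 13.105457305908203) 0.15284304795228282
[[369.20001220703125, 496.1000061035156], [507.6000061035156, -98.4000015258789], [762.7000122070312, -39.0], [624.2999877929688, 555.5]]
tube [392 175  10  85 478] [ 0.5078 -0.3093  0.0519] ((476.88238525390625, -307.342041015625), (24.418062210083008, 217.72433471679688), 85.3785629272461) 0.057
tube [422 189  12  66 652] [ 0.4616 -0.3844  0.0516] ((462.07861328125, -386.22674560546875), (26.136516571044922, 169.55264282226562), 83.6717758178711) 0.057
side 19212 ((566.3998413085938, 229.73312377929688), (260.70111083984375, 613.5542602539062), 13.065825462341309) 0.1506936594755094
[[370.1000061035156, 499.1000061035156], [508.79998779296875, -98.5999984741211], [762.7000122070312, -39.599998474121094], [624.0, 558.0]]
tube [270 161  45  10 165] [ 0.4612 -0.3808  0.0486] ((462.3519592285156, -382.8526611328125), (27.576427459716797, 169.89059448242188), 84.20244598388672) 0.053
tube [258 173  34   6  94] [ 0.5342 -0.3079  0.0489] ((523.494384765625, -307.24517822265625), (23.878971099853516, 124.47955322265625), 83.44701385498047) 0.053
```

{"op": "step_arm", "data": {
  "series": [
    [28.5,21.4,-10,0,0,-0.04,0.3],
    [28.5,21.4,-10,0,0,-0.04,0.3],
    [28.5,21.4,-10,0,0,-0.04,0.3],
    [28.5,21.4,-10,0,0,-0.04,0.3],
    [28.5,21.4,-10,0,0,-0.04,0.3],
    [28.5,21.4,-10,0,0,-0.04,0.3],
    [28.5,21.4,-10,0,0,-0.04,0.3],
    [28.5,21.4,-10,0,0,-0.04,0.3],
    [28.5,21.4,-10,0,0,-0.04,0.3],
    [28.5,21.4,-10,0,0,-0.04,0.3],
    [0,0,0,0,0,0,0.3],
    [0,0,0,0,0,0,0.3]
  ],
  "force": 20
}}

```text
clock: 1.3
tool_pos: [0.4622, -0.3844, 0.1381]
eef_rot: [0.998, -0.055, -0.001, -0.0]
contact_force: [-1.1, -0.4, 0.7]
opening: 0.701
finger_force: 0.0
```

```bash
python3 - <<'E'
from m import *
# handle + polarimeter details from first pictures
psi=np.radians(13.09); O=np.array([.5842,.1518]); R=np.array([[np.cos(psi),-np.sin(psi)],[np.sin(psi),np.cos(psi)]])
for n in('top','side'):
    P,ok=cloud(n,n+'0'); L=(P[...,:2]-O)@R; z=P[...,2]; x,y=L[...,0],L[...,1]
    h=ok&(z>.174)&(z<.195)&(abs(x)<.06)&(abs(y-.165)<.05)
    print(n,'handle',h.sum(),[np.percentile(a[h],[3,50,97]).round(4).tolist() for a in (x,y,z)])
    f=ok&(abs(x)<.07)&(y>-.12)&(y<.1)&(z<.09); print(' floor z',np.median(z[f]).round(4), 'bench',np.median(z[ok&(abs(x-.17)<.02)&(abs(y)<.1)]).round(4))
    for a,b in((-.074,-.044),(.038,.087)):
        g=ok&(abs(x)<.045)&(y>a)&(y<b)&(z>.088)&(z<.14)
        if g.sum()>5: print(' V',g.sum(),[np.percentile(q[g],[2,50,98]).round(4).tolist() for q in(x,y,z)])
    for s in(-1,1):   # box side walls edges vs y bands
        g=ok&(z>.13)&(abs(y+.18)<.03)&(abs(x)<.2); 
    print(' xrange',np.percentile(x[g],[1,99]).round(4))
    g=ok&(z>.14)&(z<.165)&(abs(x)>.08)&(abs(x)<.125); print(' yrange',np.percentile(y[g&(abs(y)<.5)],[.3,99.7]).round(4))
s=r.get_state(); print(s['tool_pos'],s['eef_rot'],s['opening'],s['q'])
E
```

```text
top handle 188 [[-0.035, -0.0027, 0.031], [0.1569, 0.1611, 0.1682], [0.1757, 0.1844, 0.188]]
 floor z 0.0826 bench nan
 V 202 [[-0.0211, 0.0013, 0.0179], [-0.0719, -0.0603, -0.0467], [0.0915, 0.1144, 0.1297]]
 V 342 [[-0.019, -0.0, 0.0169], [0.0399, 0.0608, 0.084], [0.091, 0.1125, 0.121]]
 xrange [-0.1303  0.1243]
 yrange [-0.2236  0.3804]
side handle 183 [[-0.0323, -0.0007, 0.0321], [0.1596, 0.1672, 0.1711], [0.1745, 0.1814, 0.185]]
 floor z 0.0794 bench -0.0016
 V 167 [[-0.0193, 0.0014, 0.0195], [-0.0725, -0.0539, -0.0444], [0.0889, 0.1089, 0.1271]]
 V 185 [[-0.0184, -0.0, 0.0185], [0.0419, 0.0614, 0.0827], [0.0981, 0.1122, 0.1176]]
 xrange [-0.1267  0.1263]
 yrange [-0.2171  0.3855]
[ 0.46222078 -0.38439436  0.13809785] [ 9.98474405e-01 -5.52125457e-02 -5.56772366e-04 -3.57179630e-04] 0.7008784147023387 [ 0.62243435  0.78711108 -0.00947246  1.73273787  0.01147497  0.62312029
 -1.07485733]
  return _methods._mean(a, axis=axis, dtype=dtype,
  ret = ret.dtype.type(ret / rcount)
```

{"op": "step_arm", "data": {
  "series": [
    [0,0,-29,0,0,0,0.3],
    [0,0,-29,0,0,0,0.3],
    [0,0,-29,0,0,0,0.3],
    [0,0,-29,0,0,0,0.3],
    [0,0,0,0,0,0,0.3],
    [0,0,0,0,0,0,0.6],
    [0,0,0,0,0,0,1],
    [0,0,0,0,0,0,1],
    [0,0,0,0,0,0,1],
    [0,0,0,0,0,0,1],
    [0,0,0,0,0,0,1]
  ],
  "force": 25
}}

```text
clock: 2.4
tool_pos: [0.4621, -0.3884, 0.024]
eef_rot: [0.998, -0.057, 0.001, 0.002]
contact_force: [-0.5, -4.9, 4.1]
opening: 0.289
finger_force: 25.0
```

{"op": "step_arm", "data": {
  "series": [
    [0,0,20,0,0,0,1],
    [0,0,40,0,0,0,1],
    [0,0,40,0,0,0,1],
    [0,0,50,0,0,0,1],
    [0,0,50,0,0,0,1],
    [0,0,0,0,0,0,1]
  ]
}}

```text
clock: 3.0
tool_pos: [0.4652, -0.3871, 0.2293]
eef_rot: [0.998, -0.056, 0.005, 0.003]
contact_force: [0.9, -0.9, -1.6]
opening: 0.279
finger_force: 25.0
```

{"op": "step_arm", "data": {
  "series": [
    [6.5,31,0,0,0,0.106,1],
    [6.5,31,0,0,0,0.106,1],
    [6.5,31,0,0,0,0.106,1],
    [6.5,31,0,0,0,0.106,1],
    [6.5,31,0,0,0,0.106,1],
    [6.5,31,0,0,0,0.106,1],
    [6.5,31,0,0,0,0.106,1],
    [6.5,31,0,0,0,0.106,1],
    [6.5,31,0,0,0,0.106,1],
    [6.5,31,0,0,0,0.106,1],
    [6.5,31,0,0,0,0.106,1],
    [6.5,31,0,0,0,0.106,1],
    [6.5,31,0,0,0,0.106,1],
    [6.5,31,0,0,0,0.106,1],
    [6.5,31,0,0,0,0.106,1],
    [6.5,31,0,0,0,0.106,1],
    [6.5,31,0,0,0,0.106,1],
    [6.5,31,0,0,0,0.106,1],
    [0,0,0,0,0,0,1],
    [0,0,0,0,0,0,1]
  ]
}}

```text
clock: 5.0
tool_pos: [0.5773, 0.1731, 0.2213]
eef_rot: [0.623, 0.782, -0.001, -0.001]
contact_force: [0.4, -0.9, -2.5]
opening: 0.281
finger_force: 25.0
```

```bash
python3 - <<'E'
from m import *
s=r.get_state(); print(s['tool_pos'].round(4),np.round(s['eef_rot'],4),s['contact_force'],s['q'])
from scipy.spatial.transform import Rotation as Ro
M=Ro.from_quat(s['eef_rot']).as_matrix(); print('toolx yaw',np.degrees(np.arctan2(M[1,0],M[0,0])),'toolz',M[:,2])
a,_=snap('side','side1'); b,_=snap('top','top1')
cv2.imwrite('pics/both1.png',np.hstack([cv2.resize(a[150:330,150:330],(400,400)),cv2.resize(b[80:280,120:320],(400,400))]))
E
```

```text
[0.5773 0.1731 0.2213] [ 0.623   0.7822 -0.0013 -0.0011] [ 0.37924426 -0.87638086 -2.45958991] [-0.09086887  0.71423508 -0.49334174  1.64186231  0.40817748  0.8933747
 -0.516857  ]
toolx yaw 102.93273683668467 toolz [-3.44437989e-03 -6.94216940e-04 -9.99993827e-01]
```

View pics/both1.png

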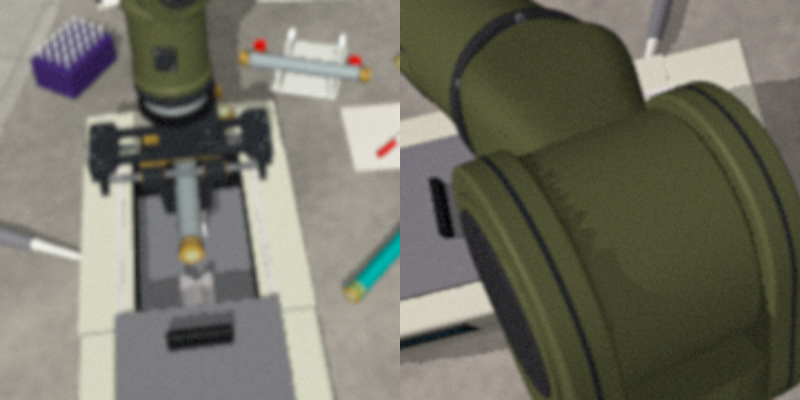

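The side crop shows the short tube gripped across its middle, its near cap at full-image (235,262), above the chamber and in line with it. The long tube and vials in the rack are untouched. I'll measure the tube's pose in the hand.

```bash
python3 - <<'E'
from m import *
psi=np.radians(13.09); O=np.array([.5842,.1518]); R=np.array([[np.cos(psi),-np.sin(psi)],[np.sin(psi),np.cos(psi)]])
P,ok=cloud('side','side1'); L=(P[...,:2]-O)@R; z=P[...,2]; x,y=L[...,0],L[...,1]
g=ok&(abs(x)<.03)&(y>.03)&(y<.14)&(z>.2)&(z<.28)
print(g.sum(),np.percentile(y[g],[1,50,98,100]))
for a in np.arange(.035,.115,.01):
    h=g&(abs(y-a)<.005)
    if h.sum()>4: print(a.round(3),h.sum(),np.percentile(x[h],[3,50,97]).round(4),np.percentile(z[h],[90,97]).round(4))
print('tcp pol',(r.get_state()['tool_pos'][:2]-O)@R)
E
```

```text
487 [0.030564   0.05642016 0.10828405 0.10978385]
0.035 190 [-0.027   0.0004  0.0267] [0.2603 0.264 ]
0.045 33 [-0.0115 -0.0003  0.0124] [0.2486 0.2507]
0.055 32 [-0.0128 -0.0008  0.0106] [0.2488 0.2495]
0.065 34 [-0.0123 -0.001   0.0087] [0.249  0.2496]
0.075 38 [-0.0118 -0.0006  0.0118] [0.2484 0.2492]
0.085 39 [-0.0112 -0.      0.0125] [0.2483 0.2497]
0.095 35 [-0.0124  0.0006  0.0104] [0.2489 0.2496]
0.105 86 [-0.0114  0.0003  0.011 ] [0.2475 0.2489]
tcp pol [-0.00176578  0.01988477]
```

{"op": "step_arm", "data": {
  "series": [
    [0,0,-25,0,0,0,1],
    [0,0,-25,0,0,0,1],
    [0,0,-25,0,0,0,1],
    [0,0,-20,0,0,0,1],
    [0,0,-4,0,0,0,1],
    [0,0,0,0,0,0,1],
    [0,0,0,0,0,0,1]
  ]
}}

```text
clock: 5.8
tool_pos: [0.5795, 0.1723, 0.1248]
eef_rot: [0.624, 0.781, 0.001, 0.0]
contact_force: [-0.6, 0.5, -1.9]
opening: 0.286
finger_force: 25.0
```

{"op": "step_arm", "data": {
  "series": [
    [0,0,-2,0,0,0,1],
    [0,0,-2,0,0,0,1],
    [0,0,-2,0,0,0,1],
    [0,0,-2,0,0,0,1],
    [0,0,-2,0,0,0,1],
    [0,0,-1,0,0,0,1],
    [0,0,0,0,0,0,1]
  ]
}}

```text
clock: 6.5
tool_pos: [0.5787, 0.1725, 0.1125]
eef_rot: [0.624, 0.782, -0.0, -0.0]
contact_force: [0.2, -0.3, -2.2]
opening: 0.285
finger_force: 25.0
```

{"op": "step_arm", "data": {
  "series": [
    [0,0,-1,0,0,0,1],
    [0,0,-1,0,0,0,1],
    [0,0,-1,0,0,0,1],
    [0,0,-1,0,0,0,1],
    [0,0,-1,0,0,0,1],
    [0,0,0,0,0,0,1]
  ]
}}

```text
clock: 7.1
tool_pos: [0.5788, 0.1725, 0.1076]
eef_rot: [0.624, 0.782, -0.0, -0.0]
contact_force: [-0.0, 0.1, -1.3]
opening: 0.282
finger_force: 25.0
```

{"op": "step_arm", "data": {
  "series": [
    [0,0,-1,0,0,0,1],
    [0,0,-0.5,0,0,0,1],
    [0,0,-0.5,0,0,0,1],
    [0,0,0,0,0,0,1],
    [0,0,0,0,0,0,1]
  ]
}}

```text
clock: 7.6
tool_pos: [0.5788, 0.1725, 0.1069]
eef_rot: [0.624, 0.782, 0.0, 0.0]
contact_force: [-2.3, -1.2, 7.0]
opening: 0.287
finger_force: 25.0
```

{"op": "step_arm", "data": {
  "series": [
    [-0.3,-0.1,0.5,0,0,0,1],
    [0.2,-1,0,0,0,0,1],
    [0.4,-1.9,0,0,0,0,1],
    [0.4,-1.9,0,0,0,0,1],
    [0.4,-1.9,0,0,0,0,1],
    [0.4,-1.9,0,0,0,0,1],
    [0.2,-1,0,0,0,0,1]
  ]
}}

```text
clock: 8.3
tool_pos: [0.5802, 0.1629, 0.1062]
eef_rot: [0.624, 0.782, -0.0, -0.0]
contact_force: [-3.9, 2.6, 2.4]
opening: 0.289
finger_force: 25.0
```

{"op": "step_arm", "data": {
  "series": [
    [0.3,-1.2,0,0,0,0,1],
    [0.3,-1.2,0,0,0,0,1],
    [0.3,-1.2,0,0,0,0,1],
    [0.3,-1.2,0,0,0,0,1],
    [0.2,-1,0,0,0,0,1],
    [0,0,0,0,0,0,1]
  ]
}}

```text
clock: 8.9
tool_pos: [0.5814, 0.1579, 0.1062]
eef_rot: [0.623, 0.782, 0.0, -0.001]
contact_force: [-4.2, 4.7, 1.8]
opening: 0.286
finger_force: 25.0
```

{"op": "step_arm", "data": {
  "series": [
    [-0.2,-1.1,0,0,0,0,1],
    [0.1,-1,0,0,0,0,1],
    [0.2,-1,0,0,0,0,1],
    [0.2,-1,0,0,0,0,1],
    [0.2,-1,0,0,0,0,1],
    [0.3,-1,0,0,0,0,1],
    [0,0,0,0,0,0,1]
  ]
}}

```text
clock: 9.6
tool_pos: [0.5827, 0.1521, 0.1062]
eef_rot: [0.623, 0.782, 0.001, -0.0]
contact_force: [-3.9, 4.8, 1.2]
opening: 0.281
finger_force: 25.0
```

{"op": "step_arm", "data": {
  "series": [
    [0.2,-0.8,0,0,0,0,1],
    [0.2,-0.8,0,0,0,0,1],
    [0.1,-0.6,0,0,0,0,1],
    [0,0,0,0,0,0,1]
  ]
}}

```text
clock: 10.0
tool_pos: [0.5833, 0.1498, 0.1062]
eef_rot: [0.623, 0.782, 0.001, -0.0]
contact_force: [-2.0, 4.4, 0.7]
opening: 0.288
finger_force: 25.0
```

{"op": "step_arm", "data": {
  "series": [
    [0.15,-0.6,0,0,0,0,1],
    [0.15,-0.6,0,0,0,0,1],
    [0.15,-0.6,0,0,0,0,1],
    [0,0,0,0,0,0,1]
  ]
}}

```text
clock: 10.4
tool_pos: [0.5837, 0.148, 0.1062]
eef_rot: [0.623, 0.782, 0.001, -0.0]
contact_force: [-2.8, 4.8, 2.1]
opening: 0.287
finger_force: 25.0
```

{"op": "step_arm", "data": {
  "series": [
    [0.1,-0.5,0,0,0,0,1],
    [0.1,-0.5,0,0,0,0,1],
    [0,0,0,0,0,0,1]
  ]
}}

```text
clock: 10.7
tool_pos: [0.584, 0.147, 0.1062]
eef_rot: [0.623, 0.782, 0.001, -0.0]
contact_force: [-3.9, 4.8, 0.4]
opening: 0.287
finger_force: 25.0
```

{"op": "step_arm", "data": {
  "series": [
    [0.1,-0.5,0,0,0,0,1],
    [0.1,-0.5,0,0,0,0,1],
    [0,0,0,0,0,0,1]
  ]
}}

```text
clock: 11.0
tool_pos: [0.5842, 0.1459, 0.1062]
eef_rot: [0.623, 0.782, 0.001, -0.0]
contact_force: [-3.4, 3.8, 0.2]
opening: 0.286
finger_force: 25.0
```

{"op": "step_arm", "data": {
  "series": [
    [0.05,-0.65,0,0,0,0,1],
    [0.05,-0.65,0,0,0,0,1],
    [0,0,0,0,0,0,1]
  ]
}}

```text
clock: 11.3
tool_pos: [0.5845, 0.1445, 0.1062]
eef_rot: [0.623, 0.782, 0.001, -0.0]
contact_force: [-2.9, 4.4, 0.1]
opening: 0.288
finger_force: 25.0
```

{"op": "step_arm", "data": {
  "series": [
    [0.1,-0.65,0,0,0,0,1],
    [0.15,-0.65,0,0,0,0,1],
    [0,0,0,0,0,0,1]
  ]
}}

```text
clock: 11.6
tool_pos: [0.5848, 0.1431, 0.1062]
eef_rot: [0.623, 0.782, 0.001, -0.0]
contact_force: [-2.8, 4.6, 0.5]
opening: 0.289
finger_force: 25.0
```

{"op": "step_arm", "data": {
  "series": [
    [0.15,-0.65,0,0,0,0,1],
    [0.15,-0.65,0,0,0,0,1],
    [0,0,0,0,0,0,1]
  ]
}}

```text
clock: 11.9
tool_pos: [0.5852, 0.141, 0.1062]
eef_rot: [0.624, 0.782, 0.0, 0.0]
contact_force: [-0.2, 4.4, 0.2]
opening: 0.284
finger_force: 25.0
```

{"op": "step_arm", "data": {
  "series": [
    [0.15,-0.65,0,0,0,0,1],
    [0.15,-0.65,0,0,0,0,1],
    [0,0,0,0,0,0,1]
  ]
}}

```text
clock: 12.2
tool_pos: [0.5856, 0.1393, 0.1063]
eef_rot: [0.624, 0.782, 0.0, 0.0]
contact_force: [-0.7, 3.7, -0.7]
opening: 0.284
finger_force: 25.0
```

{"op": "step_arm", "data": {
  "series": [
    [0.15,-0.65,0,0,0,0,1],
    [0.15,-0.65,-0.2,0,0,0,1],
    [0,0,0,0,0,0,1]
  ]
}}

```text
clock: 12.5
tool_pos: [0.5856, 0.1385, 0.1062]
eef_rot: [0.624, 0.782, 0.0, 0.0]
contact_force: [-0.6, 5.1, -0.4]
opening: 0.282
finger_force: 25.0
```

{"op": "step_arm", "data": {
  "series": [
    [0.1,-0.5,0,0,0,0,1],
    [0.1,-0.5,0,0,0,0,1],
    [0,0,0,0,0,0,1]
  ]
}}

```text
clock: 12.8
tool_pos: [0.5857, 0.1376, 0.1062]
eef_rot: [0.624, 0.782, 0.0, 0.0]
contact_force: [-0.2, 4.3, -0.3]
opening: 0.285
finger_force: 25.0
```

{"op": "step_arm", "data": {
  "series": [
    [0.15,-0.65,0,0,0,0,1],
    [0.15,-0.65,0,0,0,0,1],
    [0,0,0,0,0,0,1]
  ]
}}

```text
clock: 13.1
tool_pos: [0.5861, 0.1362, 0.1062]
eef_rot: [0.624, 0.782, 0.0, 0.0]
contact_force: [0.6, 4.5, 0.8]
opening: 0.287
finger_force: 25.0
```

{"op": "step_arm", "data": {
  "series": [
    [0.15,-0.65,0,0,0,0,1],
    [0.15,-0.65,0,0,0,0,1],
    [0,0,0,0,0,0,1]
  ]
}}

```text
clock: 13.4
tool_pos: [0.5864, 0.1349, 0.1062]
eef_rot: [0.624, 0.782, 0.0, 0.0]
contact_force: [1.6, 5.2, 0.6]
opening: 0.284
finger_force: 25.0
```

{"op": "step_arm", "data": {
  "series": [
    [0.15,-0.65,0,0,0,0,1],
    [0.15,-0.65,0,0,0,0,1],
    [0,0,0,0,0,0,1]
  ]
}}

```text
clock: 13.7
tool_pos: [0.5867, 0.1336, 0.1062]
eef_rot: [0.624, 0.782, 0.0, 0.0]
contact_force: [1.0, 5.2, 1.4]
opening: 0.292
finger_force: 25.0
```

{"op": "step_arm", "data": {
  "series": [
    [0.15,-0.65,0,0,0,0,1],
    [0.15,-0.65,0,0,0,0,1],
    [0,0,0,0,0,0,1]
  ]
}}

```text
clock: 14.0
tool_pos: [0.587, 0.1323, 0.1062]
eef_rot: [0.624, 0.782, 0.0, 0.0]
contact_force: [-0.2, 4.6, 0.9]
opening: 0.286
finger_force: 25.0
```

{"op": "step_arm", "data": {
  "series": [
    [0.15,-0.65,0,0,0,0,1],
    [0.15,-0.65,0,0,0,0,1],
    [0,0,0,0,0,0,1]
  ]
}}

```text
clock: 14.3
tool_pos: [0.5873, 0.1311, 0.1062]
eef_rot: [0.624, 0.782, 0.0, 0.0]
contact_force: [-0.1, 4.8, 0.2]
opening: 0.284
finger_force: 25.0
```

{"op": "step_arm", "data": {
  "series": [
    [0.15,-0.65,0,0,0,0,1],
    [0.15,-0.65,0,0,0,0,1],
    [0,0,0,0,0,0,1]
  ]
}}

```text
clock: 14.6
tool_pos: [0.5875, 0.1298, 0.1062]
eef_rot: [0.624, 0.782, 0.0, 0.0]
contact_force: [0.6, 5.0, 1.5]
opening: 0.285
finger_force: 25.0
```

{"op": "step_arm", "data": {
  "series": [
    [0.15,-0.65,0,0,0,0,1],
    [0.15,-0.65,0,0,0,0,1],
    [0,0,0,0,0,0,1]
  ]
}}

```text
clock: 14.9
tool_pos: [0.5878, 0.1285, 0.1062]
eef_rot: [0.624, 0.782, 0.0, 0.0]
contact_force: [0.7, 4.9, 0.8]
opening: 0.282
finger_force: 25.0
```

{"op": "step_arm", "data": {
  "series": [
    [0.15,-0.65,0,0,0,0,1],
    [0.15,-0.65,0,0,0,0,1],
    [0,0,0,0,0,0,1]
  ]
}}

```text
clock: 15.2
tool_pos: [0.5879, 0.1284, 0.1062]
eef_rot: [0.623, 0.782, 0.001, -0.001]
contact_force: [0.6, 7.0, -0.4]
opening: 0.282
finger_force: 25.0
```

{"op": "step_arm", "data": {
  "series": [
    [0.1,-0.5,0,0,0,0,1],
    [0,0,0,0,0,0,1]
  ]
}}

```text
clock: 15.4
tool_pos: [0.5878, 0.1285, 0.1062]
eef_rot: [0.623, 0.782, 0.001, -0.001]
contact_force: [0.0, 9.1, 0.1]
opening: 0.284
finger_force: 25.0
```

It has gone solid: no motion over the last 1.8 mm of command, and the force has risen to 9 N, about 4 N of it on the stop. I'll release and lift.

{"op": "step_arm", "data": {
  "series": [
    [0,0.2,0,0,0,0,0.6],
    [0,0,0,0,0,0,0.4],
    [0,0,0,0,0,0,0.3],
    [0,0,0,0,0,0,0.3],
    [0,0,0,0,0,0,0.3]
  ]
}}

```text
clock: 15.9
tool_pos: [0.588, 0.1259, 0.1059]
eef_rot: [0.624, 0.781, -0.0, 0.0]
contact_force: [-0.2, 1.0, -0.1]
opening: 0.697
finger_force: 0.0
```

{"op": "step_arm", "data": {
  "series": [
    [0,0,20,0,0,0,0.3],
    [0,0,40,0,0,0,0.3],
    [0,0,40,0,0,0,0.3],
    [-30,10,30,0,0,0,0.3],
    [-45,10,15,0,0,0,0.3],
    [-45,10,0,0,0,0,0.3],
    [-45,10,0,0,0,0,0.3],
    [0,0,0,0,0,0,0.3],
    [0,0,0,0,0,0,0.3]
  ]
}}

```text
clock: 16.8
tool_pos: [0.4227, 0.1667, 0.2515]
eef_rot: [0.623, 0.782, 0.0, 0.001]
contact_force: [0.6, -0.0, 0.0]
opening: 0.696
finger_force: 0.0
```

```bash
python3 - <<'E'
from m import *
s=r.get_state(); print(s['tool_pos'].round(4),s['contact_force'].round(1))
a,_=snap('side','side2'); b,_=snap('top','top2')
psi=np.radians(13.09); O=np.array([.5842,.1518]); R=np.array([[np.cos(psi),-np.sin(psi)],[np.sin(psi),np.cos(psi)]])
P,ok=cloud('side','side2'); L=(P[...,:2]-O)@R; z=P[...,2]; x,y=L[...,0],L[...,1]
g=ok&(abs(x)<.02)&(y>-.12)&(y<.11)&(z>.122)&(z<.15)
print(g.sum(),np.percentile(y[g],[1,50,98,100]))
for q in np.arange(-.1,.08,.02):
    h=g&(abs(y-q)<.01)
    if h.sum()>4: print(q.round(3),h.sum(),np.percentile(x[h],[3,50,97]).round(4),np.percentile(z[h],[90,97]).round(4))
h=ok&(z>.174)&(z<.195)&(abs(x)<.045)&(abs(y-.165)<.03); print('handle',h.sum(),[np.percentile(k[h],[3,50,97]).round(4) for k in(x,y,z)])
cv2.imwrite('pics/both2.png',np.hstack([cv2.resize(a[180:330,170:320],(400,400)),cv2.resize(b[80:280,120:320],(400,400))]))
E
```

```text
[0.4227 0.1667 0.2515] [ 0.6 -0.   0. ]
505 [-0.11623084 -0.0201863   0.06246646  0.06338558]
-0.1 57 [-0.012  -0.      0.0123] [0.1351 0.1379]
-0.08 45 [-0.0128  0.0004  0.012 ] [0.1334 0.1345]
-0.06 61 [-0.0178 -0.001   0.0173] [0.1341 0.1348]
-0.04 49 [-0.0125  0.0005  0.012 ] [0.1349 0.1355]
-0.02 52 [-0.0115 -0.0005  0.0108] [0.134  0.1347]
0.0 56 [-0.0121  0.0002  0.0119] [0.1338 0.1348]
0.02 53 [-0.0111 -0.0005  0.0106] [0.1341 0.136 ]
0.04 58 [-0.0119  0.0009  0.0121] [0.1338 0.1351]
0.06 57 [-0.0109 -0.0006  0.0111] [0.1329 0.1348]
handle 181 [array([-0.0324, -0.0005,  0.0322]), array([0.1592, 0.1673, 0.1712]), array([0.1751, 0.1816, 0.1845])]
```

View pics/both2.png

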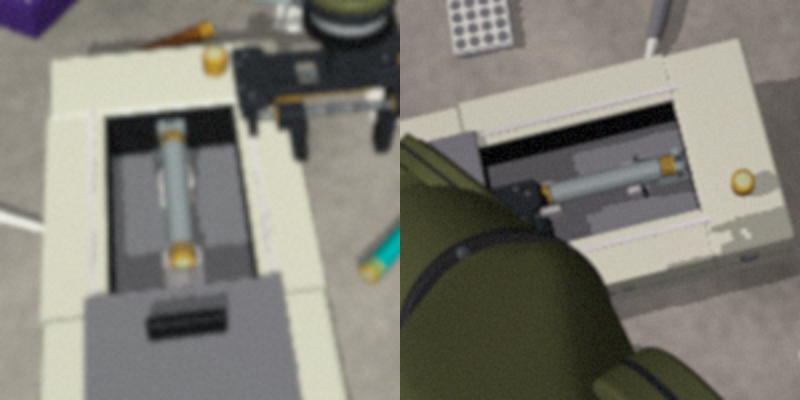

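The left crop (side view) shows the tube lying level in the V-blocks with its far cap in the fork at (172,128). The cover handle is at (187,322) and nothing else has moved. The measured top of the tube is 0.1345, so the axis is at 0.122 as it should be. Next I close the fingers, go behind the handle and push.

{"op": "step_arm", "data": {
  "series": [
    [16,26,0,0,0,0,1],
    [20,31,0,0,0,0,1],
    [20,31,0,0,0,0,1],
    [20,31,0,0,0,0,1],
    [20,31,0,0,0,0,1],
    [20,30,0,0,0,0,1],
    [0,0,-25,0,0,0,1],
    [0,0,-25,0,0,0,1],
    [0,0,0,0,0,0,1],
    [0,0,0,0,0,0,1],
    [0,0,0,0,0,0,1]
  ]
}}

```text
clock: 18.0
tool_pos: [0.5402, 0.347, 0.2023]
eef_rot: [0.624, 0.781, 0.001, 0.0]
contact_force: [0.4, 0.9, 0.6]
opening: 0.005
finger_force: 0.0
```

{"op": "step_arm", "data": {
  "series": [
    [0,0,-15,0,0,0,1],
    [0,0,-12,0,0,0,1],
    [0,0,-6,0,0,0,1],
    [0,0,0,0,0,0,1],
    [1.1,-4.9,0,0,0,0,1],
    [1.1,-4.9,0,0,0,0,1],
    [1.1,-4.9,0,0,0,0,1],
    [1.1,-4.9,0,0,0,0,1],
    [1.1,-4.9,0,0,0,0,1],
    [1.1,-4.9,0,0,0,0,1],
    [0,0,0,0,0,0,1]
  ]
}}

```text
clock: 19.1
tool_pos: [0.546, 0.3166, 0.1682]
eef_rot: [0.624, 0.781, 0.0, 0.0]
contact_force: [-0.4, -0.2, -0.3]
opening: 0.009
finger_force: 0.0
```

{"op": "step_arm", "data": {
  "series": [
    [1.8,-7.8,0,0,0,0,1],
    [1.8,-7.8,0,0,0,0,1],
    [1.8,-7.8,0,0,0,0,1],
    [1.8,-7.8,0,0,0,0,1],
    [1.8,-7.8,0,0,0,0,1]
  ]
}}

```text
clock: 19.6
tool_pos: [0.5548, 0.2776, 0.1682]
eef_rot: [0.624, 0.782, 0.0, 0.0]
contact_force: [-0.5, 3.1, 1.1]
opening: 0.004
finger_force: 1.2
```

```bash
python3 - <<'E'
from m import *
psi=np.radians(13.09); O=np.array([.5842,.1518]); R=np.array([[np.cos(psi),-np.sin(psi)],[np.sin(psi),np.cos(psi)]])
snap('side','side3')
P,ok=cloud('side','side3'); L=(P[...,:2]-O)@R; z=P[...,2]; x,y=L[...,0],L[...,1]
h=ok&(z>.174)&(z<.188)&(abs(x)>.022)&(abs(x)<.034)&(y>-.1)&(y<.19); print('handle',h.sum(),[np.percentile(k[h],[3,50,97]).round(4) for k in(x,y,z)])
s=r.get_state(); print((s['tool_pos'][:2]-O)@R,s['contact_force'])
E
```

```text
handle 8 [array([-0.0339, -0.0331, -0.0267]), array([0.1144, 0.1187, 0.1208]), array([0.1747, 0.1795, 0.1833])]
[-1.16761236e-05  1.26878944e-01] [0.05813643 0.1427116  1.67184727]
```

{"op": "step_arm", "data": {
  "series": [
    [1.9,-8.3,0,0,0,0,1],
    [1.9,-8.3,0,0,0,0,1],
    [1.9,-8.3,0,0,0,0,1],
    [1.9,-8.3,0,0,0,0,1],
    [1.9,-8.3,0,0,0,0,1],
    [1.9,-8.3,0,0,0,0,1],
    [1.9,-8.3,0,0,0,0,1],
    [1.9,-8.3,0,0,0,0,1],
    [1.9,-8.3,0,0,0,0,1],
    [1.9,-8.3,0,0,0,0,1],
    [1.9,-8.3,0,0,0,0,1],
    [1.9,-8.3,0,0,0,0,1],
    [1.9,-8.3,0,0,0,0,1],
    [1.9,-8.3,0,0,0,0,1],
    [1.9,-8.3,0,0,0,0,1],
    [1.9,-8.3,0,0,0,0,1],
    [1.9,-8.3,0,0,0,0,1],
    [1.9,-8.3,0,0,0,0,1],
    [1.9,-8.3,0,0,0,0,1],
    [1.4,-6,0,0,0,0,1]
  ]
}}

```text
clock: 21.65
tool_pos: [0.5923, 0.1135, 0.1681]
eef_rot: [0.624, 0.781, -0.0, 0.0]
contact_force: [1.3, 3.2, -0.5]
opening: 0.009
finger_force: 1.2
```

{"op": "step_arm", "data": {
  "series": [
    [0.9,-4,0,0,0,0,1],
    [0.9,-4,0,0,0,0,1],
    [0.5,-2,0,0,0,0,1],
    [0.5,-2,0,0,0,0,1],
    [0,0,0,0,0,0,1]
  ]
}}

```text
clock: 22.15
tool_pos: [0.5947, 0.1021, 0.168]
eef_rot: [0.624, 0.782, -0.0, 0.0]
contact_force: [-0.7, 0.5, -0.2]
opening: 0.004
finger_force: 0.5
```

{"op": "step_arm", "data": {
  "series": [
    [0.5,-2,0,0,0,0,1],
    [0.5,-2,0,0,0,0,1],
    [0.5,-2,0,0,0,0,1],
    [0.5,-2,0,0,0,0,1],
    [0.5,-2,0,0,0,0,1],
    [0.2,-1,0,0,0,0,1],
    [0.2,-1,0,0,0,0,1]
  ]
}}

```text
clock: 22.85
tool_pos: [0.5975, 0.0903, 0.1679]
eef_rot: [0.624, 0.782, -0.0, -0.0]
contact_force: [-1.6, 1.7, 0.8]
opening: 0.003
finger_force: 1.0
```

{"op": "step_arm", "data": {
  "series": [
    [0.2,-1,0,0,0,0,1],
    [0.2,-1,0,0,0,0,1],
    [0,0,0,0,0,0,1]
  ]
}}

```text
clock: 23.15
tool_pos: [0.5978, 0.089, 0.1679]
eef_rot: [0.623, 0.782, -0.0, -0.0]
contact_force: [-3.1, 2.8, 0.5]
opening: 0.004
finger_force: 1.6
```

{"op": "step_arm", "data": {
  "series": [
    [0.2,-1,0,0,0,0,1],
    [0.2,-1,0,0,0,0,1],
    [0.2,-1,0,0,0,0,1],
    [0,0,0,0,0,0,1]
  ]
}}

```text
clock: 23.55
tool_pos: [0.5978, 0.089, 0.168]
eef_rot: [0.623, 0.782, 0.001, -0.002]
contact_force: [-3.7, 7.6, -0.5]
opening: 0.004
finger_force: 4.1
```

The cover is solid against its end stop. I'll press once more, back off, lift clear and check.

{"op": "step_arm", "data": {
  "series": [
    [0.2,-1,0,0,0,0,1],
    [0.2,-1,0,0,0,0,1],
    [0,0,0,0,0,0,1]
  ]
}}

```text
clock: 23.85
tool_pos: [0.5978, 0.0889, 0.168]
eef_rot: [0.622, 0.783, 0.002, -0.003]
contact_force: [-4.4, 10.7, -0.7]
opening: 0.001
finger_force: 5.6
```

{"op": "step_arm", "data": {
  "series": [
    [-1.2,5,0,0,0,0,1],
    [-2,9,0,0,0,0,1],
    [-2,9,0,0,0,0,1],
    [0,0,30,0,0,0,1],
    [0,0,40,0,0,0,1],
    [0,0,30,0,0,0,1],
    [-40,5,0,0,0,0,1],
    [-40,5,0,0,0,0,1],
    [-40,5,0,0,0,0,1],
    [-40,5,0,0,0,0,1],
    [-20,0,0,0,0,0,1],
    [0,0,0,0,0,0,1],
    [0,0,0,0,0,0,1]
  ]
}}

```text
clock: 25.15
tool_pos: [0.4152, 0.1267, 0.2685]
eef_rot: [0.624, 0.782, 0.001, 0.001]
contact_force: [0.5, 0.9, 0.6]
opening: 0.007
finger_force: 0.0
```

```bash
python3 - <<'E'
from m import *
psi=np.radians(13.09); O=np.array([.5842,.1518]); R=np.array([[np.cos(psi),-np.sin(psi)],[np.sin(psi),np.cos(psi)]])
a,_=snap('side','side4')
P,ok=cloud('side','side4'); L=(P[...,:2]-O)@R; z=P[...,2]; x,y=L[...,0],L[...,1]
h=ok&(z>.174)&(z<.188)&(abs(x)<.036)&(y>-.12)&(y<.0); print('handle',h.sum(),[np.percentile(k[h],[3,50,97]).round(4) for k in(x,y,z)])
s=r.get_state(); print(s['tool_pos'],s['contact_force'],s['clock'])
cv2.imwrite('pics/f.png',a)
E
```

```text
handle 117 [array([-0.0324,  0.0002,  0.0329]), array([-0.083 , -0.0748, -0.0715]), array([0.1748, 0.1811, 0.184 ])]
[0.41563944 0.12674024 0.26833452] [ 0.08307161  0.06590716 -0.12535357] 25.2
```

View pics/f.png

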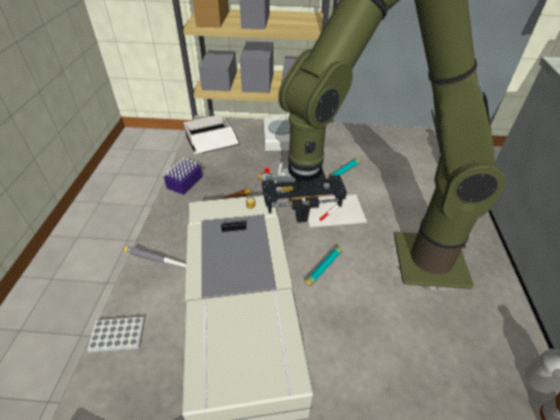

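The picture shows the cover shut, its handle at (233,226), the quartz plate at (250,203) in place, and the arm clear. The handle measures about where it should for fully shut, and the cover did go solid.

```bash
python3 -c "
from plant import r
print(r.finish_job())"
```

```text
the job is handed in; nothing more can be done
None
```

The job is handed in at about 25 s: the shorter tube lies level in the V-blocks, home against the end stop (about 4 N on it by estimate), and the cover is pushed solid against its own stop. The arm is clear; I did not touch the long tube, vials or quartz plate.

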